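# Function-test the grinder's emergency stop

### The arm

A 6-joint arm with a two-finger parallel gripper is mounted at the origin on the work surface. World frame = base frame: x ahead of the robot, y to its left, z up, the work surface at z = 0. Lengths are in m, angles in degrees, forces in N, time in s.
With the tool pointing down it reaches from about 0.35 to 0.875 m from the base axis. Payload 4.2 kg.
Tool frame: the origin (TCP) lies midway between the tips of the shut fingers; the grasp point (between the pads) lies r.pinch_z behind it (r.pinch_z is the distance from the TCP to the grasp point, in m); z points along the fingers, y is the direction in which the jaws open and shut (so a half turn about z gives the same grasp; the last joint's range is limited). The gripper opens to 87 mm and grips with 3 to 60 N. Pads are 19 mm wide; open, the fingers measure 117 mm over their backs; the gripper's body (75 mm by 190 mm) begins 51 mm behind the grasp point.
Start: joints at [79.79, 22.042, 0.453, 0, -68.411, -14.817], TCP at [0.264, 0.566, 0.223] pointing down, gripper open.
Joint ranges: [-179.83, 179.83], [-69.29, 118.12], [-61.27, 80.66], [-181.25, 117.63], [-171.15, -9.14], [-177.46, 177.46]. Speed limits (degrees/s): [159.86, 159.86, 180, 180, 180, 180].

### API

Orientations are given as a 3x3 rotation matrix whose columns are the frame's x, y, z axes.
In Python, from station import r gives the robot as it stands. The module is installed in compiled form; this text tells all that it offers.
- The arm moves only by the tool play_rows, never from a script. Its argument "deltas" is a list of rows, each a list of 7 numbers: the shift along the tool's x, y, z in units of 25 mm (1.0 is 25 mm), then the turn, a rotation vector about the tool's x, y, z in units of 5 degrees (1.0 is 5 degrees), then the finger opening in mm, from 0 to 87. In form: [[tx, ty, tz, wx, wy, wz, fingers], ...]. A call has 1 to 12 rows; each row is the pose to reach, as a shift and turn from the pose commanded when the call began, along the tool's axes at that moment; what a row does not reach only later rows make up. A row lasts 1/10 s, in which the tool goes at most 50 mm and 8.59 degrees, less where a joint would pass 70% of its speed; a pose out of reach is approached as far as the arm can. A call with a gripper value outside its range is refused whole. The fingers move at their own pace and stop on an object; the grip force is fixed at half the most. Time passes only in rows, so rows that repeat a pose let the fingers close. It gives the time, the measured TCP pose, the force and the opening at its end, in the units of the state.
- r.sense(): the state, without advancing time (a new reading comes with each control period).
- r.capture(name): name is "scene" or "top" or "wrist"; returns a dict with "pixels" (384x512x3 uint8, red, green, blue), "camera_matrix" (3x3 intrinsics, pixels), "k1" (the pictures are not rectified: a ray, as slopes to the right and down, at radius r is drawn at 1 + k1 r^2 times it, then the intrinsics apply), "R" (3x3) and "t" (3): a world point X has camera coordinates R X + t; the wrist camera has in their place "T_tool_cam" (4x4, takes a point from camera to tool coordinates, whose origin is the TCP and whose axes are the flange's). Camera axes: x right, y down, z forward; pixel columns grow to the right and rows downward; lengths in m; the calibration is good to about 2 mm. A picture is of the moment at which its call begins: read the wrist's pose just before it. There is no depth.
- r.finish_job(): hands the job in, once; it reports no verdict.
Trained networks look in the newest picture that a camera, given by its name, has taken for a name from the list of things; names that differ only in an ending like _2 or _b are one class to them, and where a whole thing is asked for, a point or a joint stands for the part that bears it (a point fixed in the world has none). Each returns a list of dicts, best first, with "score" (0 to 1); they miss things now and then, are a little off and sometimes report something else, mostly with a low value. They report only what shows in the picture. A call takes as long as a camera call.
- r.spot_in(camera, target): "centre" ([x, y, z] in m, in world coordinates, good to about 4 mm: the middle of the surface that is visible of it).
- r.cut_out(camera, target): "region" (384x512 bool, what is visible of it).
The state is a dict: "time_s": time; "joints": joint angles; "joint_velocities": joint speeds; "effort": joint torques, N m; "tcp_pos": TCP position; "ee_rot": TCP orientation; "wrist_force": force on the tool from outside, world axes, zero at the start; "moment": the same for the moment, N m; "gripper_width": opening from 0.0 (shut) to 1.0 (fully open).
Only numpy, scipy, OpenCV 4.12 (cv2) and the standard library are available. Lean on these libraries where they do the work, as an engineer would, in place of code of your own. Each camera call takes 0.05 s, during which the arm holds its last target.

### The job

Do the routine check of the bench grinder's emergency stop: with your fingertips press the mushroom button on the control box fully in and take your hand off it, so that it stays latched down by itself; then, without gripping the button, push its raised grip bar round clockwise (seen from above) with a fingertip until the latch lets go and the button springs back up. When it is up again, press the plain round push button beside it (between the mushroom and the small lamp) fully in and let it come back out, to reset the grinder. Nothing is to be gripped or picked up: leave the selector switch and the things lying about on the bench where they are.

Things in the scene. Friction and masses are not known exactly. Their poses are not given: they have to be found in the camera images.
- station: grey steel control box bolted flat on the bench, 116 mm deep (x) by 274 mm wide (y), level lid 76 mm above the bench. Origin at the centre of its underside; its front looks to -x. On the lid in a row along y, at x = 0: mushroom stop (y +80 mm), reset push button (y -20), small domed lamp (y -66, 30 mm wide, 14 high, fixed), selector switch (y -106). A conduit 16 mm thick leaves its back
- estop_top (a point): centre of the crown of the mushroom's grip bar: its highest point, on its turning axis; moves and turns with it; 58 mm above the lid when up. Bar: 52 mm along this x, 14 mm wide (flanks at y +-7; crown 8 mm wide, 2.5 mm higher than the flanks). Below it a round dome 60 mm across: its upper face lies 14 mm under this point at the centre, 18 mm near the edge. Unturned, the bar lies along the box's x
- estop_press (a joint): how far the mushroom is pressed in, m: 0 up, 0.0095 at its stop. The push grows from about 6 N to 12 N; at about 0.006 it snaps past a latch, and when let go it rests latched at about 0.0067.
- estop_turn (a joint): how far the mushroom is turned, rad, clockwise seen from above: 0 at rest, 0.80 at its stop. A spring (0.03 N m at 0, 0.085 N m at the stop) turns it back when let go. Latched down, it is let go by the latch at about 0.5 and a spring then lifts it up (a finger left above the dome holds it down until lifted)
- reset_top (a point): centre of the top of the round reset push button, 28 mm across, 22 mm above the lid with the button out, in a round bezel 44 mm across and 12 mm high; it moves down with the button
- reset (a joint): how far the reset push button is pressed in, m: 0 out, 0.006 fully in; it takes 1.5 N at first and 5 N fully in, and springs back by itself
- selector_tip (a point): the pointing end of the selector switch's small handle (24 mm long, 8 mm wide, 26 mm above the lid at its top), 12 mm from the switch's axis, at the height of its top; not to be turned
- can_tall: a loose aerosol can with a black cap, 65 mm across and 180 mm tall, standing on the bench; origin at the centre of its foot; to be left alone
- can_other: a loose aerosol can with a white cap, 65 mm across and 180 mm tall, standing on the bench; origin at the centre of its foot; to be left alone
- oil_filter: a loose spin-on oil filter, 76 mm across and 86 mm tall, standing on the bench; origin at the centre of its foot; to be left alone
- socket: a loose deep steel socket, 34 mm across and 72 mm tall, standing on the bench; origin at the centre of its foot; to be left alone
- tape_roll: a loose roll of tape lying flat, 90 mm across and 24 mm high; origin at the centre of its underside; to be left alone
- wrench: a loose steel wrench lying on the bench, 190 mm long along its own x; origin at its middle, on the bench; to be left alone
- screwdriver: a loose screwdriver lying on the bench, 200 mm long along its own x, handle to its -x; origin at its middle, on the bench; to be left alone

How it is judged:
By the outcome, as a careful person would: the job done as asked, in the order asked, and still so for the second after the job is handed in, with the robot touching nothing.
It also fails if it takes over 58 s, if anything falls off the work surface, if the arm or the gripper's body presses on something with over 40 N, if the wrist force passes 120 N, or if a joint passes its speed limit or range.

## Working session

There is one attempt and no reset: what is moved stays moved. The work goes in short steps, Python scripts to look and compute and a tool call to move; the robot and the scene stay as the last step left them, time stands still between calls to the robot, and variables do not carry over. Pictures are saved under pics/ and viewed, and the job is handed in when it is done.

Besides the shell and the picture viewer there is one more tool, called after "Request:" as name(argument=value, ...) on one line, values as JSON. play_rows: Moves the arm, as the interface text tells. Its arguments: {"type":"object","properties":{"deltas":{"type":"array","items":{"type":"array","items":{"type":"number"}}}},"required":["deltas"]}

```bash
mkdir -p pics; cat > h.py <<'E'
import numpy as np, cv2
from station import r
def cap(cam,fn):
    s=r.sense(); c=r.capture(cam); cv2.imwrite('pics/'+fn,cv2.cvtColor(c['pixels'],cv2.COLOR_RGB2BGR)); return c,s
def proj(c,X):
    X=np.atleast_2d(X); p=X@np.array(c['R']).T+np.array(c['t']); q=p[:,:2]/p[:,2:]
    rr=(q**2).sum(1,keepdims=True); q=q*(1+c['k1']*rr); K=np.array(c['camera_matrix'])
    return q@K[:2,:2].T+K[:2,2]
E
python3 - <<'E'
from h import *
s=r.sense(); print(s['time_s'],s['tcp_pos'],np.round(s['ee_rot'],3).tolist(),r.pinch_z,s['wrist_force'])
for cam in('scene','top'):
    cap(cam,cam+'0.png')
    for n in('estop_top','reset_top','selector_tip','station','can_tall','can_other','oil_filter','socket','tape_roll'):
        print(cam,n,[(np.round(d['centre'],4).tolist(),round(d['score'],2)) for d in r.spot_in(cam,n)[:2]])
E
```

```text
0.0 [0.2641048  0.56578286 0.221448  ] [[0.906, -0.423, -0.001], [-0.423, -0.906, -0.002], [0.0, 0.002, -1.0]] 0.0187 [ 0.08320719  0.57435818 -0.99985649]
scene estop_top [([0.4836, 0.0159, 0.117], 0.62)]
scene reset_top [([0.4983, -0.0693, 0.0955], 0.62)]
scene selector_tip [([0.4342, -0.3529, 0.0821], 0.41)]
scene station [([0.5085, -0.1006, 0.0705], 0.66)]
scene can_tall [([0.5264, 0.2585, 0.1047], 0.81), ([0.4355, -0.355, 0.0776], 0.63)]
scene can_other [([0.5466, -0.3193, 0.1152], 0.66)]
scene oil_filter [([0.4298, -0.3509, 0.0766], 0.77)]
scene socket [([0.6449, -0.0081, 0.0454], 0.71)]
scene tape_roll [([0.3454, 0.0264, 0.0159], 0.84)]
top estop_top [([0.4774, 0.0336, 0.1183], 0.76)]
top reset_top [([0.4867, -0.0701, 0.0984], 0.39), ([0.4999, -0.1484, 0.0885], 0.34)]
top selector_tip [([0.4763, 0.0315, 0.1177], 0.46), ([0.5034, -0.1493, 0.0917], 0.42)]
top station [([0.4864, -0.0478, 0.0741], 0.79)]
top can_tall [([0.506, 0.2746, 0.1486], 0.82)]
top can_other [([0.5205, -0.2841, 0.1402], 0.96)]
top oil_filter [([0.4166, -0.3335, 0.0858], 0.86)]
top socket [([0.6383, 0.0046, 0.05], 0.42)]
top tape_roll [([0.3515, 0.0326, 0.0216], 0.54), ([0.4854, -0.0485, 0.0761], 0.3)]
```

View pics/top0.png

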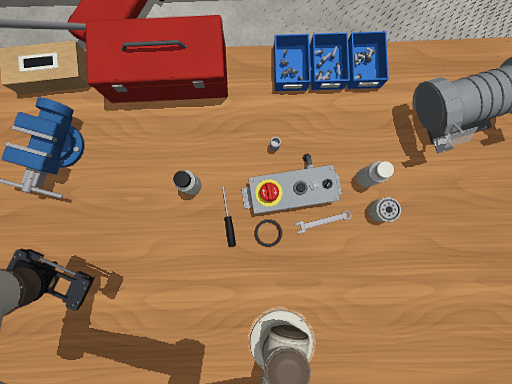

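View pics/scene0.png

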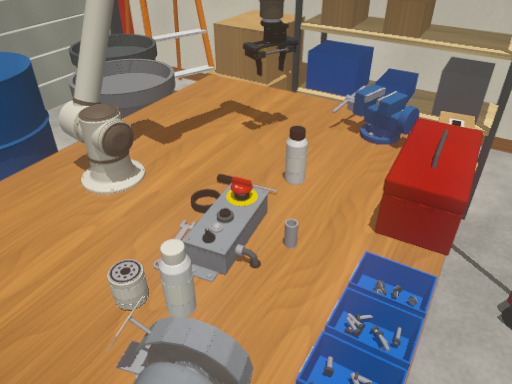

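```bash
python3 - <<'E'
from h import *
c=r.capture('wrist'); print(np.round(c['T_tool_cam'],4).tolist(),c['k1'],np.round(c['camera_matrix'],1).tolist())
s=r.sense(); R=np.array(s['ee_rot']);p=np.array(s['tcp_pos'])
print((R.T@(np.array([.42,0.0,.29])-p)/.025).round(2))
E
```

```text
[[0.0006, -0.9548, -0.2971, 0.0832], [1.0, 0.0006, 0.0002, -0.0005], [-0.0, -0.2971, 0.9548, -0.1626], [0.0, 0.0, 0.0, 1.0]] -0.0100791810525113 [[277.2, 0.0, 256.7], [0.0, 277.2, 191.7], [0.0, 0.0, 1.0]]
[15.22 17.89 -2.7 ]
```

```bash
python3 - <<'E'
from h import *
s=r.sense(); R=np.array(s['ee_rot']);p=np.array(s['tcp_pos'])
print((R.T@(np.array([.48,-0.03,.27])-p)/.025).round(2))
E
```

```text
[17.91 17.96 -1.9 ]
```

Request:
play_rows(deltas=[[0.5,0.5,-1.5,0,0,0,0],[2,2,-2,0,0,-1,0],[3.5,3.5,-2,0,0,-2,0],[5,5,-2,0,0,-3,0],[6.5,6.5,-2,0,0,-4,0],[8,8,-2,0,0,-5,0],[9.5,9.5,-2,0,0,-6,0],[11,11,-2,0,0,-6.5,0],[12.5,12.5,-2,0,0,-6.5,0],[14,14.5,-2,0,0,-6.5,0],[16,16,-2,0,0,-6.5,0],[17.9,17.9,-2,0,0,-6.5,0]])

```text
time_s: 2.25
tcp_pos: [0.4567, 0.0319, 0.2732]
ee_rot: [[0.991, 0.131, 0.002], [0.131, -0.991, 0.001], [0.002, -0.0, -1.0]]
wrist_force: [1.3, 0.9, 1.1]
gripper_width: 0.029
```

```bash
cat >> h.py <<'E'
def wcam(c,s):
    T=np.eye(4);T[:3,:3]=s['ee_rot'];T[:3,3]=s['tcp_pos'];M=np.linalg.inv(T@np.array(c['T_tool_cam']))
    c['R']=M[:3,:3];c['t']=M[:3,3];return c
E
python3 - <<'E'
from h import *
c,s=cap('wrist','w1.png'); wcam(c,s); print(s['tcp_pos'],s['time_s'],np.abs(s['joint_velocities']).max())
for n in('estop_top','reset_top','selector_tip','station'):
        print(n,[(np.round(d['centre'],4).tolist(),round(d['score'],2)) for d in r.spot_in('wrist',n)[:2]])
E
```

```text
[0.45671049 0.03190123 0.27320238] 2.25 67.3858945358514
estop_top [([0.4794, 0.0295, 0.1199], 0.94)]
reset_top [([0.4921, -0.0697, 0.0941], 0.6), ([0.4809, 0.0291, 0.1228], 0.19)]
selector_tip [([0.4994, -0.1516, 0.0995], 0.75)]
station [([0.4974, -0.0478, 0.0757], 0.78), ([0.4791, 0.0307, 0.1205], 0.54)]
```

View pics/w1.png

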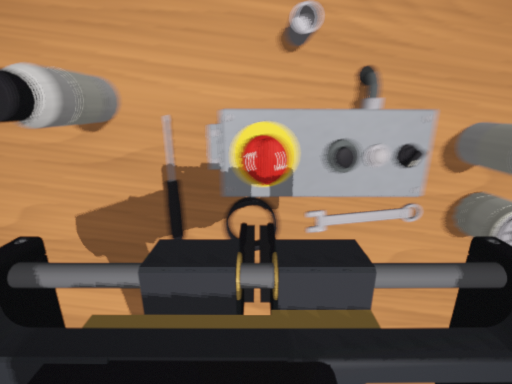

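Request:
play_rows(deltas=[[-1,-1.5,0,0,0,0,0],[-1,-1.5,0,0,0,0,0],[-1,-1.5,0,0,0,0,0],[-1,-1.5,0,0,0,0,0]])

```text
time_s: 2.9
tcp_pos: [0.4267, 0.0687, 0.2727]
ee_rot: [[0.991, 0.132, 0.0], [0.132, -0.991, 0.0], [0.001, -0.0, -1.0]]
wrist_force: [0.9, -0.9, -0.5]
gripper_width: 0.004
```

```bash
python3 - <<'E'
from h import *
c,s=cap('wrist','w2.png'); wcam(c,s); print(s['tcp_pos'],s['time_s'],np.abs(s['joint_velocities']).max())
np.save('w2.npy',dict(R=c['R'],t=c['t'],k1=c['k1'],camera_matrix=c['camera_matrix']),allow_pickle=True)
for n in('estop_top','reset_top','selector_tip','station'):
        print(n,[(np.round(d['centre'],4).tolist(),round(d['score'],2)) for d in r.spot_in('wrist',n)[:2]])
im=cv2.imread('pics/w2.png'); cv2.imwrite('pics/w2z.png',cv2.resize(im[60:260,170:470],None,fx=2.6,fy=2.6,interpolation=cv2.INTER_CUBIC))
E
```

```text
[0.42667311 0.06871863 0.27274759] 2.9 1.2912902998600788
estop_top [([0.4775, 0.0313, 0.1194], 0.64), ([0.4929, -0.0465, 0.0741], 0.24)]
reset_top [([0.4901, -0.0707, 0.0961], 0.81)]
selector_tip [([0.5008, -0.1486, 0.0986], 0.57)]
station [([0.495, -0.0415, 0.0743], 0.94), ([0.5012, -0.1486, 0.0977], 0.53)]
```

View pics/w2z.png

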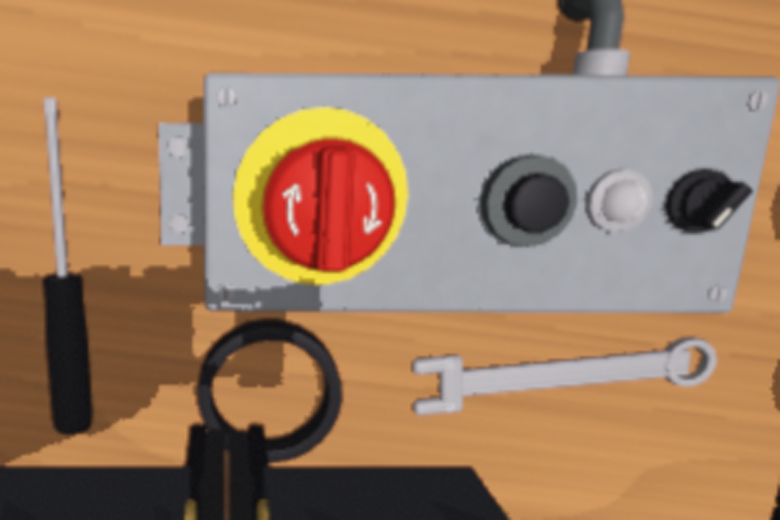

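```bash
cat > fit.py <<'E'
from h import *
from scipy.optimize import least_squares
c=np.load('w2.npy',allow_pickle=True).item()
L=np.array([[58,137,76],[-58,137,76],[-58,-137,76],[0,80,134],[0,-20,98],[26,80,131.5],[-26,80,131.5]])/1e3
z=np.array([[206,75],[206,310],[733,311],[333,208],[541,204],[334,148],[332,268]])/2.6+[170,60]
def W(q):
    a=q[2];R=np.array([[np.cos(a),-np.sin(a),0],[np.sin(a),np.cos(a),0],[0,0,1]]);return L@R.T+[q[0],q[1],0]
f=least_squares(lambda q:(proj(c,W(q))-z).ravel(),[.49,-.05,.13])
print(f.x,np.degrees(f.x[2]));print(f.fun.reshape(-1,2).round(2));print(W(f.x)[3:].round(4))
E
python3 fit.py
```

```text
[ 0.4895017  -0.05000012  0.13326391] 7.635459373377018
[[-1.74 -1.48]
 [-0.9   0.35]
 [-0.08  0.04]
 [ 1.08  1.25]
 [-0.36 -0.79]
 [ 1.45 -0.7 ]
 [ 0.09  1.42]]
[[ 0.4789  0.0293  0.134 ]
 [ 0.4922 -0.0698  0.098 ]
 [ 0.5046  0.0327  0.1315]
 [ 0.4531  0.0258  0.1315]]
```

```bash
cat > d.py <<'E'
from h import *; import sys
s=r.sense(); R=np.array(s['ee_rot']);p=np.array(s['tcp_pos'])
print(p.round(4),s['time_s'],s['wrist_force'].round(1),(R.T@(np.array(list(map(float,sys.argv[1:4])))-p)/.025).round(2))
E
python3 d.py .479 .0293 .142
```

```text
[0.4269 0.0676 0.2724] 3.15 [-0.1  0.1  0.6] [1.87 1.79 5.22]
```

Request:
play_rows(deltas=[[0.9,0.9,1,0,0,0,0],[1.87,1.79,2.5,0,0,0,0],[1.87,1.79,4,0,0,0,0],[1.87,1.79,5.0,0,0,0,0],[1.87,1.79,5.2,0,0,0,0],[1.87,1.79,5.2,0,0,0,0],[1.87,1.79,5.2,0,0,0,0]])

```text
time_s: 3.85
tcp_pos: [0.4801, 0.0298, 0.1441]
ee_rot: [[0.991, 0.13, 0.003], [0.13, -0.991, 0.001], [0.003, -0.0, -1.0]]
wrist_force: [0.2, -1.0, 0.9]
gripper_width: 0.01
```

```bash
python3 d.py .479 .0293 .1245; python3 - <<'E'
from h import *
cap('wrist','w3.png')
E
```

```text
[0.4801 0.0298 0.1441] 3.85 [ 0.2 -1.   0.9] [-0.05  0.01  0.78]
```

View pics/w3.png

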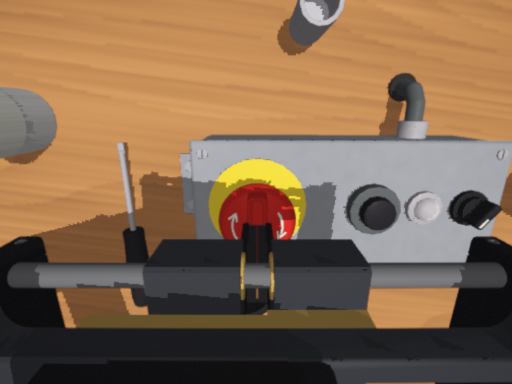

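Request:
play_rows(deltas=[[0,0,0.2,0,0,0,0],[0,0,0.4,0,0,0,0],[0,0,0.55,0,0,0,0],[0,0,0.65,0,0,0,0],[0,0,0.75,0,0,0,0],[0,0,0.75,0,0,0,0]])

```text
time_s: 4.5
tcp_pos: [0.4799, 0.0298, 0.1257]
ee_rot: [[0.991, 0.131, 0.003], [0.131, -0.991, 0.0], [0.003, 0.0, -1.0]]
wrist_force: [-3.1, 1.0, 11.7]
gripper_width: 0.003
```

Request:
play_rows(deltas=[[0,0,0.04,0,0,0,0],[0,0,0.08,0,0,0,0],[0,0,0.08,0,0,0,0]])

```text
time_s: 4.8
tcp_pos: [0.4801, 0.0298, 0.1247]
ee_rot: [[0.991, 0.132, 0.004], [0.132, -0.991, -0.0], [0.004, 0.0, -1.0]]
wrist_force: [-4.6, 1.4, 15.6]
gripper_width: 0.006
```

Request:
play_rows(deltas=[[0,0,-0.5,0,0,0,0],[-0.2,0,-1.5,0,0,0,0],[-1,-1,-2.2,0,0,0,0],[-1.5,-1.5,-2.2,0,0,0,0],[-1.5,-1.5,-2.2,0,0,0,0],[-1.5,-1.5,-2.2,0,0,0,0]])

```text
time_s: 5.4
tcp_pos: [0.4368, 0.0619, 0.1769]
ee_rot: [[0.991, 0.131, 0.001], [0.131, -0.991, 0.0], [0.001, -0.0, -1.0]]
wrist_force: [0.2, -0.4, -0.1]
gripper_width: 0.005
```

```bash
python3 - <<'E'
from h import *
c,s=cap('wrist','w4.png'); wcam(c,s);
np.save('w4.npy',dict(R=c['R'],t=c['t'],k1=c['k1'],camera_matrix=c['camera_matrix']),allow_pickle=True)
print(s['tcp_pos'],s['wrist_force'],[(np.round(d['centre'],4).tolist(),round(d['score'],2)) for d in r.spot_in('wrist','estop_top')[:2]])
im=cv2.imread('pics/w4.png'); 
a=.1333
for h in (.134,.1273):
    L=np.array([[0,0],[26,0],[-26,0]])/1e3
    X=[[.479+np.cos(a)*l[0],.0293+np.sin(a)*l[0],h] for l in L]
    P=proj(c,X);print(P.round(1).tolist())
    for q in P: cv2.circle(im,(int(q[0]*1),int(q[1])),1,(0,255,0) if h>.13 else (255,0,0),-1)
cv2.imwrite('pics/w4z.png',cv2.resize(im[100:300,150:450],None,fx=2.6,fy=2.6,interpolation=cv2.INTER_CUBIC))
E
```

```text
[0.43683875 0.06192524 0.17688693] [ 0.21741568 -0.3528306  -0.12981026] [([0.479, 0.0333, 0.1132], 0.68)]
[[306.4, 168.8], [308.3, 133.9], [304.7, 201.2]]
[[305.0, 166.9], [306.7, 133.0], [303.3, 198.5]]
```

View pics/w4z.png

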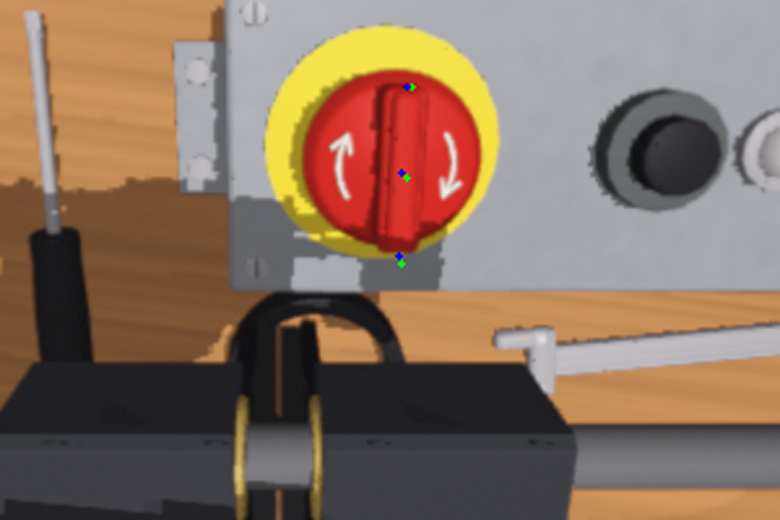

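```bash
python3 d.py .4953 .0587 .117
```

```text
[0.4371 0.0616 0.1765] 5.5 [-0.1 -0.  -0.6] [2.29 0.42 2.38]
```

Request:
play_rows(deltas=[[1.2,0.2,0,0,0,0,0],[2.29,0.42,0.2,0,0,0,0],[2.29,0.42,1,0,0,0,0],[2.29,0.42,1.8,0,0,0,0],[2.29,0.42,2.3,0,0,0,0],[2.29,0.42,2.38,0,0,0,0],[2.29,0.42,2.38,0,0,0,0]])

```text
time_s: 6.2
tcp_pos: [0.4953, 0.0584, 0.1168]
ee_rot: [[0.992, 0.13, -0.001], [0.13, -0.992, -0.001], [-0.001, 0.001, -1.0]]
wrist_force: [0.0, 0.5, -0.4]
gripper_width: 0.002
```

```bash
python3 d.py .4953 .0587 .117; python3 - <<'E'
from h import *
cap('wrist','w5.png')
im=cv2.imread('pics/w5.png')
cv2.imwrite('pics/w5z.png',cv2.resize(im[130:330,150:400],None,fx=3,fy=3,interpolation=cv2.INTER_CUBIC))
E
```

```text
[0.4953 0.0584 0.1168] 6.2 [ 0.   0.5 -0.4] [ 0.   -0.01 -0.01]
```

View pics/w5z.png

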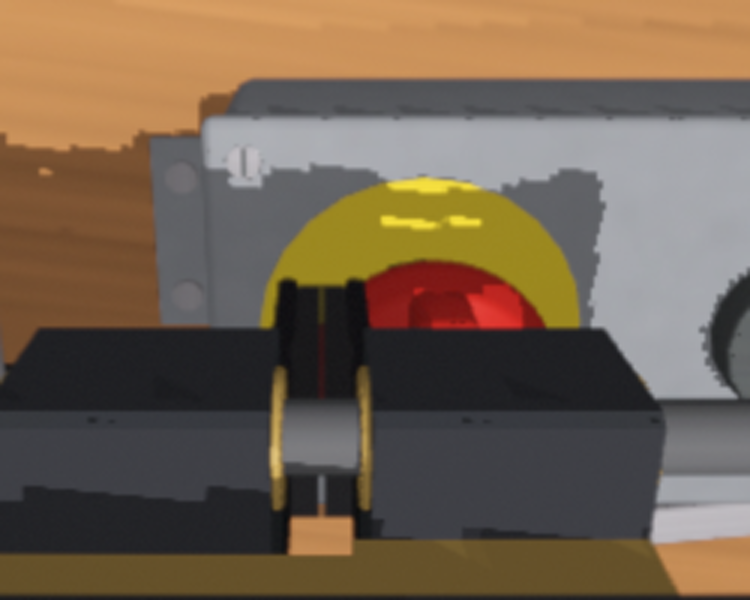

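Request:
play_rows(deltas=[[0,0.2,0,0,0,0,0],[0,0.4,0,0,0,0,0],[0.06,0.48,0,0,0,1.15,0],[0.12,0.56,0,0,0,2.3,0],[0.17,0.64,0,0,0,3.45,0],[0.17,0.64,0,0,0,3.45,0]])

```text
time_s: 6.85
tcp_pos: [0.5016, 0.0434, 0.1179]
ee_rot: [[0.985, -0.17, 0.001], [-0.17, -0.985, 0.001], [0.001, -0.001, -1.0]]
wrist_force: [-1.0, 2.5, 0.8]
gripper_width: 0.007
```

```bash
python3 d.py .4953 .0587 .117; python3 - <<'E'
from h import *
cap('wrist','w6.png')
im=cv2.imread('pics/w6.png')
cv2.imwrite('pics/w6z.png',cv2.resize(im[130:330,150:400],None,fx=3,fy=3,interpolation=cv2.INTER_CUBIC))
E
```

```text
[0.5016 0.0434 0.1179] 6.85 [-1.   2.5  0.8] [-0.35 -0.56  0.04]
```

View pics/w6z.png

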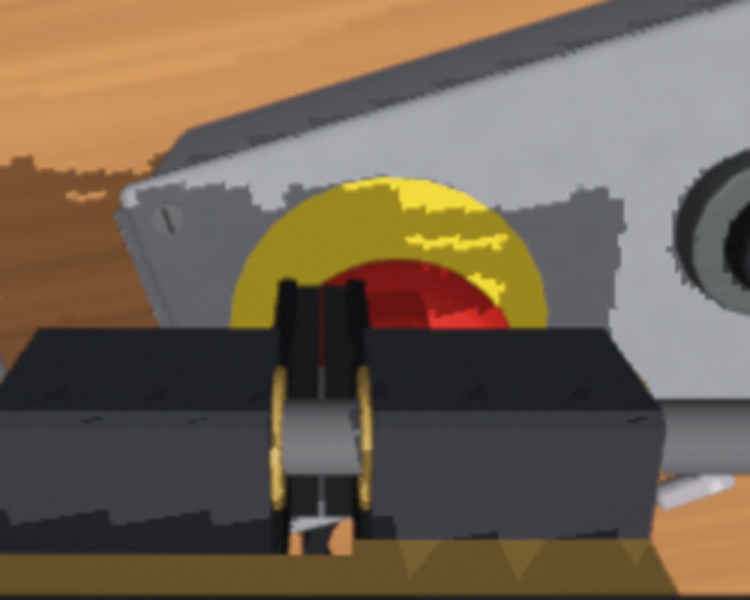

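Request:
play_rows(deltas=[[0.06,0.08,0,0,0,1.15,0],[0.12,0.16,0,0,0,2.3,0],[0.17,0.24,0,0,0,3.45,0],[0.2,0.32,0,0,0,4.4,0],[0.2,0.32,0,0,0,4.4,0],[0.2,0.32,0,0,0,4.4,0]])

```text
time_s: 7.5
tcp_pos: [0.5059, 0.0352, 0.1181]
ee_rot: [[0.852, -0.524, 0.003], [-0.524, -0.852, 0.001], [0.002, -0.002, -1.0]]
wrist_force: [0.4, 1.6, 2.9]
gripper_width: 0.007
```

```bash
python3 - <<'E'
from h import *
cap('wrist','w7.png')
im=cv2.imread('pics/w7.png')
cv2.imwrite('pics/w7z.png',cv2.resize(im[130:330,150:400],None,fx=3,fy=3,interpolation=cv2.INTER_CUBIC))
c,s=cap('scene','s7.png')
im=cv2.imread('pics/s7.png')
cv2.imwrite('pics/s7z.png',cv2.resize(im[140:280,170:310],None,fx=4,fy=4,interpolation=cv2.INTER_CUBIC))
E
```

```text
(no output)
```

View pics/w7z.png

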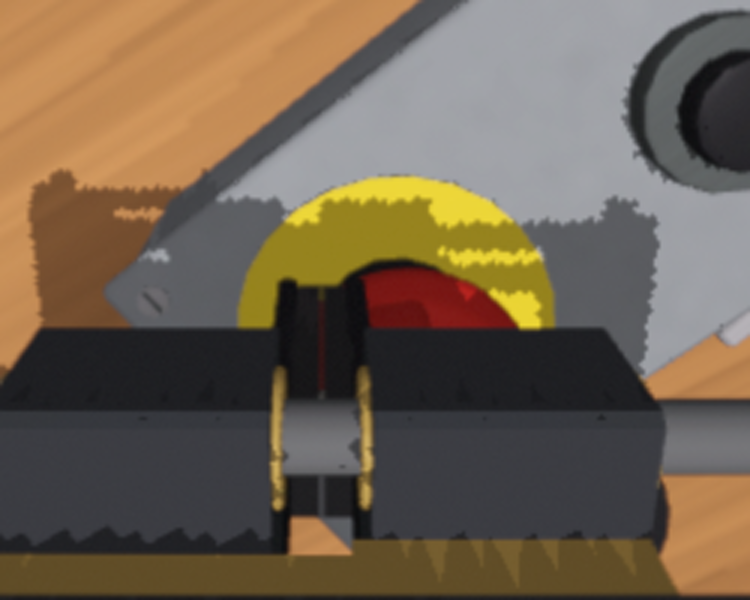

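View pics/s7z.png

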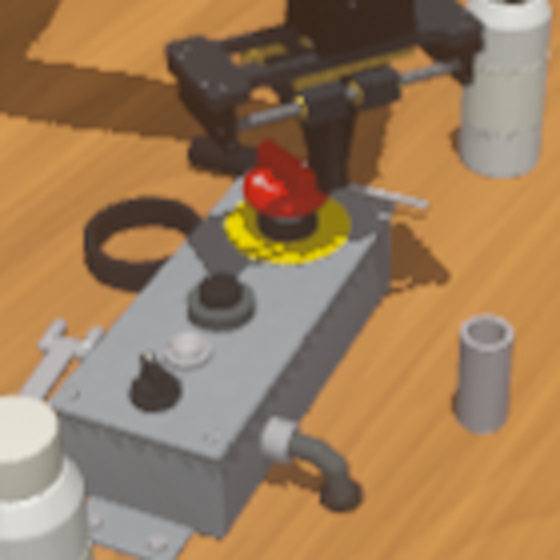

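Request:
play_rows(deltas=[[0,-0.1,-0.1,0,0,0,0],[0,-0.4,-0.3,0,0,0,0],[0,-0.6,-0.8,0,0,0,0],[0,-0.6,-1.8,0,0,-2,0],[-1,-0.9,-2.4,0,0,-4,0],[-2,-1.2,-2.4,0,0,-6,0],[-2.5,-1.6,-2.4,0,0,-7,0],[-2.5,-1.6,-2.4,0,0,-7.5,0],[-2.5,-1.6,-2.4,0,0,-7.5,0]])

```text
time_s: 8.5
tcp_pos: [0.472, 0.1019, 0.1773]
ee_rot: [[0.995, 0.101, -0.001], [0.101, -0.995, -0.001], [-0.002, 0.001, -1.0]]
wrist_force: [-0.6, -0.5, 0.1]
gripper_width: 0.005
```

```bash
python3 - <<'E'
from h import *
c,s=cap('wrist','w8.png'); wcam(c,s)
print(s['tcp_pos'],s['time_s'],[(n,[(np.round(d['centre'],4).tolist(),round(d['score'],2)) for d in r.spot_in('wrist',n)[:2]]) for n in('estop_top','reset_top')])
a=.1333;im=cv2.imread('pics/w8.png')
for h,col in ((.134,(0,255,0)),(.1273,(255,0,0))):
    for u in(0,26,-26):
        q=proj(c,[.480+np.cos(a)*u/1e3,.0295+np.sin(a)*u/1e3,h])[0]; cv2.circle(im,(int(q[0]),int(q[1])),1,col,-1)
q=proj(c,[.4925,-.0698,.098])[0]; cv2.circle(im,(int(q[0]),int(q[1])),1,(0,255,0),-1)
cv2.imwrite('pics/w8z.png',cv2.resize(im[80:280,150:450],None,fx=2.6,fy=2.6,interpolation=cv2.INTER_CUBIC))
E
python3 d.py .4925 -.0698 .16
```

```text
[0.47204658 0.10185511 0.1772918 ] 8.5 [('estop_top', [([0.4804, 0.0338, 0.1192], 0.74), ([0.5221, 0.2572, 0.1276], 0.18)]), ('reset_top', [([0.4896, -0.0694, 0.0964], 0.8)])]
[0.4725 0.1014 0.1771] 8.65 [-0.4  0.6 -0.6] [0.12 6.89 0.69]
```

View pics/w8z.png

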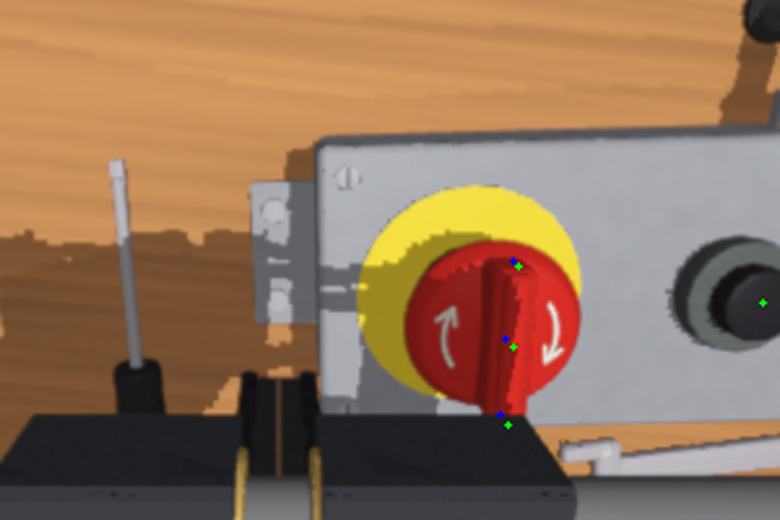

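Request:
play_rows(deltas=[[0.1,1.8,0,0,0,0,0],[0.12,3.6,0,0,0,0,0],[0.12,5.4,0,0,0,0,0],[0.12,6.89,0,0,0,0,0],[0.12,6.89,0.7,0,0,0,0],[0.12,6.89,2,0,0,0,0],[0.12,6.89,2.7,0,0,0,0],[0.12,6.89,2.7,0,0,0,0],[0.12,6.89,2.7,0,0,0,0]])

```text
time_s: 9.55
tcp_pos: [0.4932, -0.0697, 0.1101]
ee_rot: [[0.995, 0.099, -0.0], [0.099, -0.995, -0.001], [-0.0, 0.001, -1.0]]
wrist_force: [0.6, 0.3, 0.3]
gripper_width: 0.008
```

```bash
python3 d.py .4925 -.0698 .092; python3 - <<'E'
from h import *
cap('wrist','w9.png')
E
```

```text
[ 0.4932 -0.0697  0.1101] 9.55 [0.6 0.3 0.3] [-0.03 -0.    0.72]
```

View pics/w9.png

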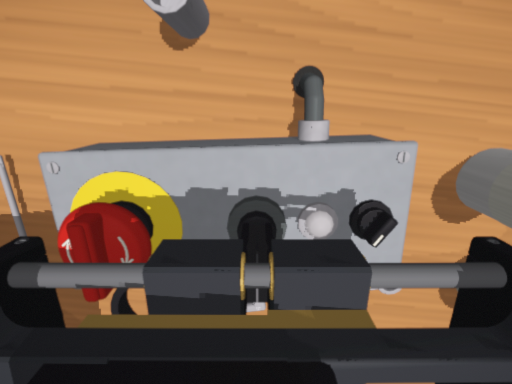

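Request:
play_rows(deltas=[[0,0,0.3,0,0,0,0],[0,0,0.5,0,0,0,0],[0,0,0.65,0,0,0,0],[0,0,0.76,0,0,0,0],[0,0,0.76,0,0,0,0]])

```text
time_s: 10.1
tcp_pos: [0.4935, -0.0692, 0.0923]
ee_rot: [[0.995, 0.101, 0.001], [0.101, -0.995, -0.0], [0.001, 0.0, -1.0]]
wrist_force: [-2.6, 1.7, 10.6]
gripper_width: 0.004
```

Request:
play_rows(deltas=[[0,0,0.04,0,0,0,0],[0,0,0.04,0,0,0,0]])

```text
time_s: 10.3
tcp_pos: [0.4935, -0.0692, 0.0922]
ee_rot: [[0.995, 0.101, 0.002], [0.101, -0.995, -0.0], [0.002, 0.001, -1.0]]
wrist_force: [-4.9, 1.7, 16.1]
gripper_width: 0.008
```

Request:
play_rows(deltas=[[0,0,-0.4,0,0,0,0],[0,0,-1.2,0,0,0,0],[0,0,-2.5,0,0,0,0],[-1,0,-4,0,0,0,0],[-2,0,-5,0,0,0,0],[-2,0,-5,0,0,0,0],[-2,0,-5,0,0,0,0],[-2,0,-5,0,0,0,0]])

```text
time_s: 11.1
tcp_pos: [0.4429, -0.0743, 0.2137]
ee_rot: [[0.995, 0.1, -0.002], [0.1, -0.995, -0.0], [-0.002, -0.0, -1.0]]
wrist_force: [-0.6, 0.2, 0.7]
gripper_width: 0.007
```

```bash
python3 - <<'E'
from h import *
c,s=cap('wrist','w10.png'); wcam(c,s)
print(s['tcp_pos'],s['time_s'],s['wrist_force'],[(n,[(np.round(d['centre'],4).tolist(),round(d['score'],2)) for d in r.spot_in('wrist',n)[:2]]) for n in('estop_top','reset_top')])
E
```

```text
[ 0.44288788 -0.07431813  0.21365887] 11.1 [-0.57283482  0.21123516  0.66930919] [('estop_top', [([0.4797, 0.023, 0.1204], 0.58), ([0.5168, 0.2512, 0.0045], 0.41)]), ('reset_top', [])]
```

View pics/w10.png

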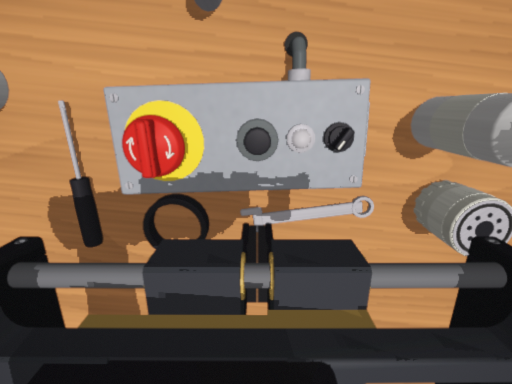

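```bash
python3 - <<'E'
from h import *
print(r.finish_job())
E
```

```text
the job is handed in; nothing more can be done
None
```

The emergency-stop check is done in the order asked and handed in at about 11 s, well under the 58 s limit.

- **Mushroom press:** I pushed it with shut fingertips until the force reached 15.6 N, which is above the 12 N at its stop. With the hand off, the trained network placed it about 6 mm lower, so it had latched.
- **Latch release:** I pushed the raised bar clockwise with one side of the fingers, without gripping, through about 0.68 rad by tool angle. After I backed off, the picture showed the button up and the bar turned back. The network's height matched the start (0.119 m).
- **Reset button:** I pressed it until it stopped moving, at 16.1 N and a fingertip height of 0.092 m, then lifted clear.

My last picture shows the mushroom up and the reset button apparently out. The selector, wrench, tape, screwdriver, cans and filter appear undisturbed. The wrist force was about zero, with nothing touching the robot.

One check failed: the network did not find the reset button in that last picture. That it came back out rests only on my view of the image at about pixel (257, 141).

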